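# Clear the tipped solvent bottle, then hold the iron plumb over the insert

### The job

A dropper bottle of solvent has tipped over on the freely spinning turntable next to the orange printed housing: lift it off and lay it in the grey bottle tray without dropping it, because the hot iron comes next. Then take the soldering iron by its handle (never by the metal end), draw it up out of its leaning stand, turn it upright with the tip straight down, and finish holding it still with the tip centred about 20 mm above the one brass insert that stands proud of the housing, ready to press it in; the iron must not touch the housing or turntable, and the other things on the desk stay where they are.

Things in the scene. Friction and masses are not known exactly. Their poses are not given: they have to be found in the camera images.
- dropper: Clear dropper bottle with white collar and black rubber bulb, lying on its side on the turntable's platter. 121 mm long, body 27 mm across and 75 mm long, then the collar 25 mm across, then the bulb 14 mm across; 45 g, it can roll. Origin: centre of its flat bottom; its z axis runs along the bottle to the bulb.
- turntable: Round black foot of the turntable. Origin: on its axis, at the desk. The aluminium platter with a grey top, 230 mm across, top 30 mm above the desk, spins freely on it with almost no friction. The orange housing is fixed in the platter's middle: 68 mm across, 20 mm high (rim 50 mm above the desk), with three small stops round it (83 mm across).
- platter (a joint): Angle of the platter about the vertical, rad, counter-clockwise from above; free to turn any way, it turns when pushed.
- insert_top (a point): Centre of the top face of the one brass insert that stands 9 mm proud of its boss inside the orange housing; 10 to 11 mm across, 59.5 mm above the desk, 20.5 mm from the turntable's axis, turns with the platter. The other three bosses carry inserts that are already flush (50 mm above the desk) and show only a thin brass ring.
- tray: Grey open bottle tray, fixed, outside 190 mm (x) by 160 mm (y), 22 mm high, walls and floor 4 mm. Origin: centre of its underside. Two paint bottles stand along its +x end (their centres about 67 mm from the origin); the rest of its floor is free.
- stand: Soldering-iron stand, fixed: dark base 104 mm (x) by 112 mm (y), 11 mm high, with a steel cone sleeve in a wire coil, and a blue cup of brass wool, 41 mm high, beside it. Origin: centre of its underside. The sleeve leans 37 degrees from vertical; going up it leans to the stand's -x.
- sleeve_mouth (a point): Centre of the sleeve's flared mouth, 79 mm above the desk. The iron's metal end is 55 mm deep in the sleeve; pull it out along the sleeve (up and to the stand's -x) by at least 60 mm.
- iron: Cordless soldering iron, 184 mm long, 55 g, resting tip down in the leaning sleeve with about 40 degrees of lean. Its y axis points to the tip. Its centre line passes 10 mm along +z from the origin, which is at half length. Along y: black tail -92 to -72 mm (9 mm thick), black handle -72 to -5 mm (17 mm thick), blue grip -5 to 39 mm (20 mm thick), metal from 39 mm to the tip at 91.5 mm.
- iron_tip (a point): The point of the iron's metal tip.
- orange_paint: Paint bottle with orange paint and orange-white cap, 31 mm across, 66 mm high, upright in the tray. Origin: centre of its underside.
- green_paint: Paint bottle with green paint and pale green cap, 31 mm across, 66 mm high, upright in the tray. Origin: centre of its underside.
- spool: Blue spool of solder wire, 51 mm across, 36 mm high, standing on the desk. Origin: centre of its underside.
- tape: Yellow roll of masking tape lying on the desk, 62 mm across, 18 mm high. Origin: centre of its underside.
- block: Brown sanding block on the desk, 28 by 66 by 18 mm. Origin: centre of its underside.
- felt_pen: White marker pen with a black cap lying on the desk near its front edge, 125 mm long (its y axis), 14 mm thick. Origin: under its middle.

How it is judged (in metres and radians):
On the way, in this order (a step that is already met when the one before it is completed fails the run):
1. the dropper bottle lies in the grey tray, let go and at rest (x of dropper in the frame of tray between -0.095 and 0.095 m and y of dropper in the frame of tray between -0.08 and 0.08 m and z of dropper in the frame of tray below 0.024 m and angle between dropper's own z axis and vertical between 1.4 and 1.74 rad and contact force between the fingers and dropper below 0.05 N and linear speed of dropper below 0.05 m/s), for 0.2 s.
2. the iron is drawn clear out of the sleeve, held in the fingers (distance between iron_tip and sleeve_mouth above 0.012 m and height (world z) of iron_tip above 0.085 m and contact force between the fingers and iron above 1 N and contact force between iron and stand below 0.05 N), for 0.1 s.
At the end, for the whole second after the job is handed in: The fingers hold the iron, still, out of its stand and touching nothing else, tip down within 9 degrees of plumb, the tip 8 to 40 mm above the proud brass insert and within 10 mm of its centre sideways, the turntable at rest; the dropper bottle lies on the tray's floor between its walls (contact force between the fingers and iron above 1 N and contact force between iron and stand below 0.05 N and contact force between iron and turntable below 0.05 N and angle between iron's own y axis and vertical above 2.98 rad and horizontal distance between iron_tip and insert_top below 0.01 m and z of iron_tip in the frame of insert_top between 0.008 and 0.04 m and linear speed of iron below 0.02 m/s and velocity of joint platter between -0.05 and 0.05 rad/s and x of dropper in the frame of tray between -0.095 and 0.095 m and y of dropper in the frame of tray between -0.08 and 0.08 m and z of dropper in the frame of tray below 0.024 m and angle between dropper's own z axis and vertical between 1.4 and 1.74 rad and contact force between the fingers and dropper below 0.05 N); the arm keeps its last pose, push and grip.
It fails at once if the dropper bottle is dropped or thrown (contact force between the fingers and dropper below 0.02 N and linear speed of dropper above 0.7 m/s).
It fails at once if the iron is held by its metal end (contact force between the fingers and iron above 1 N and y of the grasp point in the frame of iron above 0.045 m).
It fails at once if the iron touches the housing or turntable (contact force between iron and turntable above 0.3 N).
It fails at once if another thing on the desk is moved by more than 30 mm (distance of any of orange_paint, green_paint, spool, tape, block, felt_pen from where it was at the start of the episode above 0.03 m).
It also fails if it takes over 58 s, if anything falls off the work surface, if the arm or the gripper's body presses on something with over 40 N, if the wrist force passes 120 N, or if a joint passes its speed limit or range.

### The arm

A 6-joint arm with a two-finger parallel gripper is mounted at the origin on a cart in front of the work surface, level with it; the furniture and walls round the work are solid. World frame = base frame: x ahead of the robot, y to its left, z up, the work surface at z = 0. Lengths are in mm, angles in rad, forces in N, time in s.
With the tool pointing down it reaches from about 300 to 775 mm from the base axis. Payload 14.6 kg.
Tool frame: the origin (TCP) lies at the very end of the fingers, on their centre line; the grasp point (between the pads) lies 19 mm behind it; z points along the fingers, y is the line along which they close (so a half turn about z gives the same grasp; the last joint's range is limited). The gripper opens to 94 mm and grips with 3 to 60 N. Pads are 16 mm wide; open, the fingers measure 119 mm over their backs; the gripper's body (75 mm by 177 mm) begins 78 mm behind the grasp point.
Start: joints at [-1.187, 0.3, 1.521, -0, 1.321, -0.067], TCP at [239.619, -495.047, 205.446] pointing down, gripper open.
Joint ranges: [-3.03, 3.03], [-0.79, 2.21], [0.23, 2.52], [-1.04, 4.18], [0, 3.07], [-2.55, 2.55]. Speed limits (rad/s): [2.22, 2.22, 2.57, 3.14, 3.14, 3.14].

### API

Orientations are given as [roll, pitch, yaw] about the fixed x, y, z axes, in that order (R = Rz(yaw) Ry(pitch) Rx(roll)).
In Python, from cell import manip, optics gives the robot as it stands.
- The arm moves only by the shell command python3 -m crank 'ROWS' [FORCE]. ROWS is JSON, a list of rows, each a list of 7 numbers: the opening in per cent of the stroke, from 0 (shut) to 100 (fully open), then the shift along the tool's x, y, z in mm, then the turn, a rotation vector about the tool's x, y, z in rad. A call has 1 to 10 rows; each row is the pose to reach, as a shift and turn from the pose commanded when the call began, along the tool's axes at that moment; what a row does not reach only later rows make up. A row lasts 1/10 s, in which the tool goes at most 50 mm and 8.59 degrees, less where a joint would pass 70% of its speed; a pose out of reach is approached as far as the arm can. A call with a gripper value outside its range is refused whole. The fingers move at their own pace and stop on an object; FORCE is the grip in N (left out, the last holds). Time passes only in rows, so rows that repeat a pose let the fingers close. It gives the time, the measured TCP pose, the force, the opening and the grip force at its end, in the units of the state.
- manip.read_state(): the state, without advancing time (a new reading comes with each control period).
- optics.camera(name): name is "side" or "top"; returns (picture, depth): 384x512x3 uint8, red, green, blue; 384x512 float32, mm along the optical axis (not along the pixel's ray), 0 where there is no reading.
- optics.calibration(name): a dict with "camera_matrix" (3x3 intrinsics, pixels), "R" (3x3) and "t" (3): a world point X has camera coordinates R X + t. Camera axes: x right, y down, z forward; pixel columns grow to the right and rows downward; lengths in mm; the calibration is good to about 2 mm. A picture is of the moment at which its call begins. calibration takes no time and is no camera call.
- manip.sign_off(): hands the job in; it is judged then, once.
The state is a dict: "clock": time; "joints": joint angles; "qd": joint speeds; "effort": joint torques, N m; "eef_pos": TCP position; "eef_rot": TCP orientation; "wrist_force": force on the tool from outside, world axes, zero at the start; "moment": the same for the moment, N m; "finger_gap": finger opening in mm; "finger_force": force on a finger pad.
Only numpy, scipy, OpenCV 4.12 (cv2) and the standard library are available. Lean on these libraries where they do the work, as an engineer would, in place of code of your own. Each camera call takes 0.05 s, during which the arm holds its last target. There are 200 camera calls.

## Working session

There is one attempt and no reset: what is moved stays moved. The work goes in short steps, Python scripts to look and compute and a shell command to move; the robot and the scene stay as the last step left them, time stands still between calls to the robot, and variables do not carry over. Pictures are saved under pics/ and viewed, at most 10 in all, crops included, and the job is handed in when it is done.

```bash
ls; mkdir -p pics; cat > h.py <<'E'
import numpy as np, cv2
from cell import manip, optics
from scipy.spatial.transform import Rotation as Ro
def grab(n):
    p,d=optics.camera(n); np.savez('pics/%s.npz'%n,p=p,d=d); return p,d
def w(n,u,v,d=None,z=None):
    c=optics.calibration(n);K=np.array(c['camera_matrix']);R=np.array(c['R']);t=np.array(c['t'])
    r=np.linalg.inv(K)@np.array([u,v,1.])
    if z is not None:
        o=-R.T@t; dr=R.T@r; return o+dr*(z-o[2])/dr[2]
    return R.T@(r*d-t)
def px(n,X):
    c=optics.calibration(n);q=np.array(c['camera_matrix'])@(np.array(c['R'])@np.array(X,float)+np.array(c['t']));return q[:2]/q[2]
def tool(): # shift from TCP now -> tool axes
    s=manip.read_state(); return np.array(s['eef_pos']),Ro.from_euler('xyz',s['eef_rot'])
E
python3 - <<'E'
from h import *
for n in('top','side'):
    p,d=grab(n); cv2.imwrite(f'pics/{n}0.png',cv2.resize(p[:,:,::-1],(800,600),interpolation=cv2.INTER_CUBIC))
    c=optics.calibration(n); print(n,-np.array(c['R']).T@np.array(c['t']),np.array(c['camera_matrix'])[0,0],np.round(c['R'],2).tolist())
print(manip.read_state())
E
```

```text
pics
top [ 284.14248209    2.87256897 1294.75196519] 430.3962480524142 [[-0.04, -1.0, -0.0], [-0.97, 0.04, -0.23], [0.23, -0.01, -0.97]]
side [443.24908126 914.23851401 896.48775234] 474.4553226995199 [[-0.99, -0.13, 0.01], [-0.09, 0.66, -0.74], [0.09, -0.74, -0.67]]
{'clock': 0.1, 'joints': array([-1.18659962e+00,  3.00431444e-01,  1.52156329e+00,  1.99044320e-06,
        1.32069275e+00, -6.66383395e-02]), 'qd': array([-9.05194239e-04, -1.10400159e-03, -2.01888833e-03, -1.82903155e-04,
       -1.44701741e-03, -8.63612969e-05]), 'effort': array([ 1.78939597e-03, -5.32644510e+01, -3.53283763e+01,  7.09600816e-02,
        2.34990427e-02, -2.72290589e-05]), 'eef_pos': array([ 239.52830475, -494.82107617,  204.91560688]), 'eef_rot': array([-3.14050038e+00, -7.48273069e-05,  4.50834510e-01]), 'wrist_force': array([-0.91632118, -0.5924185 ,  0.79213886]), 'moment': array([-0.02096015,  0.00516245, -0.00993063]), 'finger_force': 0.0, 'finger_gap': 94.12361375985334}
```

View pics/top0.png

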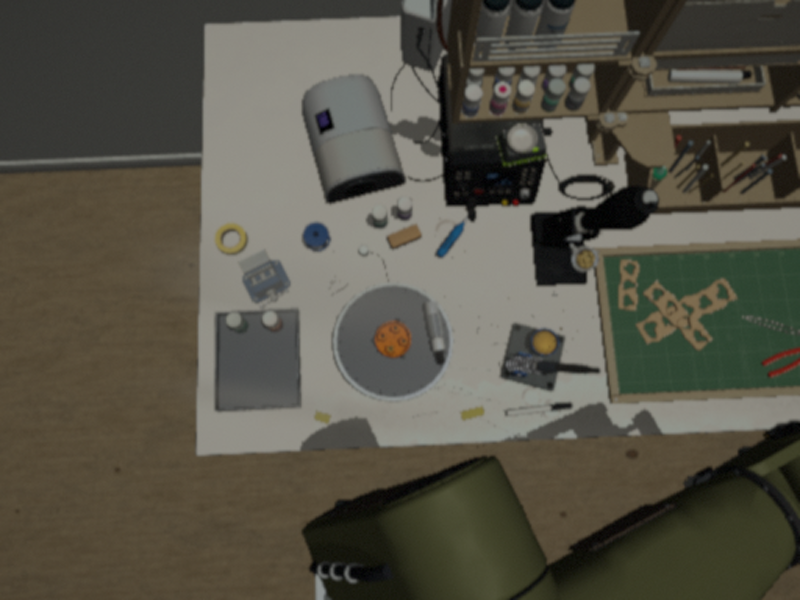

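View pics/side0.png

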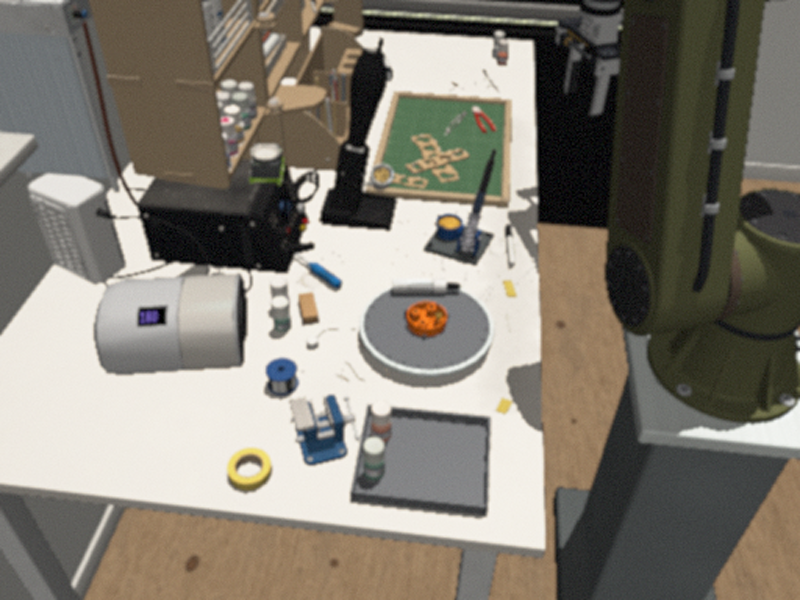

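The top view shows the tray at (258,360), turntable at (392,342), dropper from (432,302) to the bulb at (438,358), and iron sleeve at (525,365) with its tail at (598,370). The side view agrees. I'll enlarge these next.

```bash
python3 - <<'E'
from h import *
a=np.load('pics/top.npz')['p'];b=np.load('pics/side.npz')['p']
# top crop u 205..395, v 175..265 ; side crop u 220..330 v 90..225
A=cv2.resize(a[180:270,205:395,::-1],None,fx=4.2,fy=4.2,interpolation=cv2.INTER_CUBIC)
cv2.imwrite('pics/c1.png',A)
B=cv2.resize(b[90:220,220:340,::-1],None,fx=4.6,fy=4.6,interpolation=cv2.INTER_CUBIC)
cv2.imwrite('pics/c2.png',B); print(A.shape,B.shape)
E
```

```text
(378, 798, 3) (598, 552, 3)
```

View pics/c1.png

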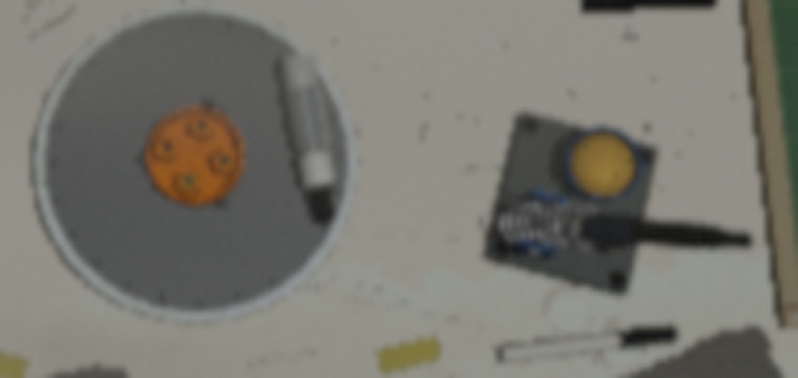

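View pics/c2.png

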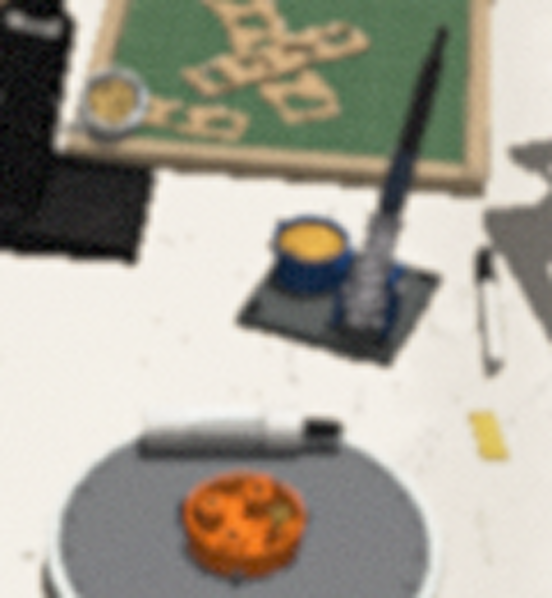

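Top crop: the bottle runs from its bottom at (294,58) to the bulb tip at (322,222), and the housing centre is at (195,157). The brassy proud insert is the lower one at (188,180), and the side crop agrees at (282,512). The iron's tail is at (748,239) and the grip starts near (590,230).

```bash
python3 - <<'E'
from h import *
T=lambda x,y,z:np.round(w('top',205+(x+.5)/4.2-.5,180+(y+.5)/4.2-.5,z=z),1)
S=lambda x,y,z:np.round(w('side',220+(x+.5)/4.6-.5,90+(y+.5)/4.6-.5,z=z),1)
print('drop bottom',T(294,58,43),'tip',T(322,222,40), 'collar', T(318,168,43))
print('side: bottom',S(142,440,43),'tip',S(342,430,37))
print('plat centre',T(194,163,30),'housing',T(195,157,50))
print('insert',T(188,180,59.5),S(282,512,59.5), 'others',T(200,128,50),T(167,147,50),T(220,160,50))
f=.64
print('tray',[T0.tolist() for T0 in [np.round(w('top',x*f,y*f,z=22),1) for x,y in((216,311),(299,311),(299,409),(217,410))]])
print('paints',[np.round(w('top',x*f,y*f,z=66),1) for x,y in((235,320),(271,319))])
# iron 3D: intersection of rays
def tri(t,s):
    P=[]
    for n,q in(('top',t),('side',s)):
        a=w(n,*q,d=0);b=w(n,*q,d=1);P.append((a,(b-a)/np.linalg.norm(b-a)))
    (a,u),(b,v)=P
    k=np.linalg.lstsq(np.c_[u,-v],b-a,rcond=None)[0]
    return (a+k[0]*u+b+k[1]*v)/2, np.linalg.norm(a+k[0]*u-b-k[1]*v)
tp=lambda x,y:(205+(x+.5)/4.2-.5,180+(y+.5)/4.2-.5)
sp=lambda x,y:(220+(x+.5)/4.6-.5,90+(y+.5)/4.6-.5)
print('tail',tri(tp(748,239),sp(443,30)))
print('handle/grip?',tri(tp(640,231),sp(402,155)))
print('mouth?',tri(tp(586,229),sp(386,212)))
print('stand corners',T(522,113,11),T(657,150,11),T(625,293,11),T(487,257,11))
print('insert tri',tri(tp(188,180),sp(282,512)))
a=np.load('pics/top.npz');d=a['d']
for x,y in((305,110),(318,168),(640,231),(690,234),(730,238)):
    u,v=tp(x,y);dd=d[int(round(v)),int(round(u))];print((x,y),dd,np.round(w('top',u,v,d=dd),1))
E
```

```text
drop bottom [563.3 -72.7  43. ] tip [446.2 -85.9  40. ] collar [483.8 -85.1  43. ]
side: bottom [563.8 -60.7  43. ] tip [446.1 -93.7  37. ]
plat centre [493.3   1.4  30. ] housing [494.2   0.6  50. ]
insert [476.8   6.1  59.5] [475.2   8.4  59.5] others [514.6  -3.8  50. ] [502.1  19.8  50. ] [491.3 -16.7  50. ]
tray [[569.0, 338.9, 22.0], [561.8, 178.4, 22.0], [374.3, 180.7, 22.0], [379.2, 334.1, 22.0]]
paints [array([540.4, 291.7,  66. ]), array([539.3, 224.7,  66. ])]
tail (array([ 406.34422933, -340.5118284 ,  171.87427991]), np.float64(0.9333391000351979))
handle/grip? (array([ 423.37826754, -290.11230474,  107.16402914]), np.float64(2.1945657204095297))
mouth? (array([ 429.7367954 , -260.16913445,   82.33574709]), np.float64(3.233929369683679))
stand corners [ 522.5 -237.    11. ] [ 491.1 -331.6   11. ] [ 390.2 -298.8   11. ] [ 419.8 -203.4   11. ]
insert tri (array([476.1453195 ,   6.21784885,  57.67021204]), np.float64(1.7996440799807856))
(305, 110) 1261.6477 [523.  -77.5  55.7]
(318, 168) 1253.2593 [481.9 -84.3  54.8]
(640, 231) 1174.4581 [ 420.4 -286.   123.1]
(690, 234) 1142.7281 [ 413.5 -309.7  154.3]
(730, 238) 1125.8488 [ 408.1 -329.9  170.5]
```

```bash
cat >> h.py <<'E'
def go(pos,R):
    "print shift / rotvec from present pose to target"
    p,R0=tool(); R=Ro.from_euler('xyz',R) if not isinstance(R,Ro) else R
    print('now',np.round(p,1),'shift',np.round(R0.inv().apply(np.array(pos)-p),1),'turn',np.round((R0.inv()*R).as_rotvec(),3))
E
python3 -c "
from h import *
go([515,-79,90],[np.pi,0,.164])"
```

```text
now [ 239.5 -494.8  204.9] shift [ 429.1 -254.1  115.2] turn [-0.001  0.     0.287]
```

```bash
python3 -m crank '[[45,43,-25,0,0,0,0.03],[45,86,-51,0,0,0,0.06],[45,129,-76,0,0,0,0.09],[45,172,-102,0,0,0,0.12],[45,215,-127,0,0,0,0.15],[45,258,-152,0,0,0,0.18],[45,301,-178,0,0,0,0.21],[45,344,-203,30,0,0,0.24],[45,387,-229,60,0,0,0.26],[45,429,-254,90,0,0,0.287]]' 20
python3 -m crank '[[45,0,0,15,0,0,0],[45,0,0,25,0,0,0],[45,0,0,25,0,0,0],[45,0,0,25,0,0,0]]'
python3 - <<'E'
from h import *
p,d=grab('top');q,e=grab('side')
A=cv2.resize(p[165:265,200:330,::-1],(780,600),interpolation=cv2.INTER_CUBIC);cv2.imwrite('pics/c3.png',A)
s=manip.read_state();print(s['eef_pos'],s['eef_rot'],s['finger_gap'],s['joints'])
go([515,-79,34],[np.pi,0,.164])
B=cv2.resize(q[130:230,210:340,::-1],(780,600),interpolation=cv2.INTER_CUBIC);cv2.imwrite('pics/c4.png',B)
E
```

```text
clock: 1.1
eef_pos: [504.4, -94.9, 127.1]
eef_rot: [3.141, -0.0, 0.163]
wrist_force: [0.6, -1.0, 0.1]
finger_gap: 42.6
finger_force: 0.0
clock: 1.5
eef_pos: [503.7, -97.5, 103.7]
eef_rot: [3.141, -0.001, 0.163]
wrist_force: [0.2, 0.1, 0.6]
finger_gap: 42.3
finger_force: 0.0
[503.99159324 -97.51795232 104.05068955] [ 3.14094887e+00 -1.47407991e-03  1.62670255e-01] 42.09730895739632 [-2.62499168e-01  3.28556617e-01  1.73578839e+00  2.44960252e-05
  1.07563926e+00  1.14561576e+00]
now [504.  -97.5 104.1] shift [ 13.8 -16.5  70.1] turn [ 0.001 -0.001 -0.001]
```

View pics/c4.png

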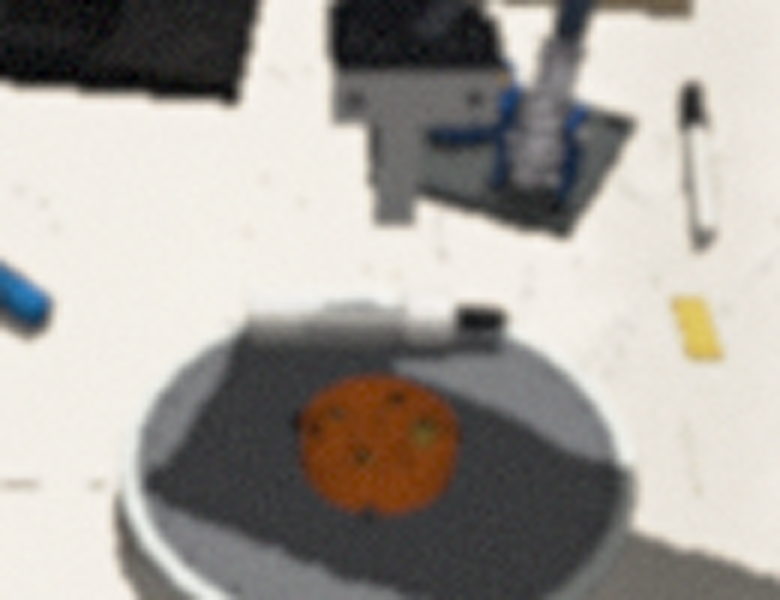

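The gripper is above the far side of the turntable, its finger end at (392,222). The bottle still lies undisturbed, from (248,325) to (503,320).

```bash
python3 - <<'E'
from h import *
sp=lambda x,y:(210+(x+.5)/6-.5,130+(y+.5)/6-.5)
p,R=tool()
for s in(-1,1):
    print('finger end px',px('side',p+R.apply([0,27*s,0]))) 
print('seen',sp(392,222))
for x,y in((330,327),(430,325),(480,320)): print(np.round(w('side',*sp(x,y),z=46),1))
a=np.load('pics/side.npz')['d']
for x,y in((300,322),(340,322),(380,322)):
    u,v=sp(x,y);print(np.round(w('side',u,v,d=a[int(round(v)),int(round(u))]),1))
go([515,-80,34],[np.pi,0,.164])
E
```

```text
finger end px [275.09296291 167.68054927]
finger end px [273.70537753 155.30799084]
seen (274.9166666666667, 166.58333333333334)
[525.7 -67.6  46. ]
[480.5 -75.4  46. ]
[458.1 -82.1  46. ]
[539.5 -67.3  47.6]
[521.3 -68.9  48.5]
[503.3 -73.3  46.9]
now [504.  -97.5 104.1] shift [ 13.6 -15.5  70.1] turn [ 0.001 -0.001 -0.001]
```

```bash
python3 -m crank '[[45,13.6,-15.5,5,0,0,0],[45,13.6,-15.5,20,0,0,0],[45,13.6,-15.5,40,0,0,0],[45,13.6,-15.5,55,0,0,0],[45,13.6,-15.5,62,0,0,0],[45,13.6,-15.5,66,0,0,0],[45,13.6,-15.5,69,0,0,0],[45,13.6,-15.5,70,0,0,0],[45,13.6,-15.5,70,0,0,0],[45,13.6,-15.5,70,0,0,0]]'
python3 -m crank '[[38,0,0,0,0,0,0],[34,0,0,0,0,0,0],[30,0,0,0,0,0,0],[26,0,0,0,0,0,0],[20,0,0,0,0,0,0],[15,0,0,0,0,0,0],[10,0,0,0,0,0,0],[10,0,0,0,0,0,0]]' 15
```

```text
clock: 2.6
eef_pos: [514.9, -79.3, 33.4]
eef_rot: [3.141, -0.001, 0.164]
wrist_force: [-0.3, -0.9, 0.3]
finger_gap: 42.5
finger_force: 0.0
clock: 3.4
eef_pos: [514.6, -79.2, 33.1]
eef_rot: [3.142, -0.0, 0.164]
wrist_force: [-0.4, 0.2, 0.8]
finger_gap: 26.9
finger_force: 14.8
```

```bash
python3 -m crank '[[10,0,0,-10,0,0,0],[10,0,0,-30,0,0,0],[10,0,0,-55,0,0,0],[10,0,0,-80,0,0,0],[10,0,0,-100,0,0,0],[10,0,0,-100,0,0,0]]'
python3 -c "
from h import *
s=manip.read_state();print(s['finger_gap'],s['finger_force'])
go([445,269,133],[np.pi,0,1.571])"
```

```text
clock: 4.0
eef_pos: [515.8, -79.5, 136.1]
eef_rot: [3.14, -0.005, 0.164]
wrist_force: [0.2, 0.2, -0.5]
finger_gap: 27.1
finger_force: 14.8
27.097321448910485 14.78437140583992
now [515.8 -79.5 136.1] shift [ -13.1 -355.4    2.4] turn [ 0.005 -0.003 -1.407]
```

```bash
python3 -m crank '[[10,-1,-20,0,0,0,-0.1],[10,-2,-55,0,0,0,-0.22],[10,-3,-90,0,0,0,-0.34],[10,-5,-125,0,0,0,-0.46],[10,-6,-160,0,0,0,-0.58],[10,-7,-195,0,0,0,-0.7],[10,-8,-230,0,0,0,-0.82],[10,-10,-265,0,0,0,-0.94],[10,-11,-295,0,0,0,-1.06],[10,-12,-320,0,0,0,-1.18]]'
python3 -c "
from h import *
go([445,269,60],[np.pi,0,1.571])"
```

```text
clock: 5.0
eef_pos: [449.7, 235.9, 132.2]
eef_rot: [-3.141, 0.001, 1.349]
wrist_force: [0.2, -0.6, -1.4]
finger_gap: 26.5
finger_force: 14.8
now [449.7 235.9 132.2] shift [ 31.3 -11.8  72.2] turn [-0.001  0.    -0.222]
```

```bash
python3 -m crank '[[10,16,-6,10,0,0,-0.11],[10,31,-12,25,0,0,-0.22],[10,31,-12,45,0,0,-0.22],[10,31,-12,65,0,0,-0.22],[10,31,-12,75,0,0,-0.22],[10,31,-12,75,0,0,-0.22]]'
python3 - <<'E'
from h import *
p,d=grab('side')
B=cv2.resize(p[220:340,190:340,::-1],(750,600),interpolation=cv2.INTER_CUBIC);cv2.imwrite('pics/c5.png',B)
go([445,269,8],[np.pi,0,1.571])
E
```

```text
clock: 5.6
eef_pos: [445.1, 267.0, 56.6]
eef_rot: [-3.139, 0.001, 1.564]
wrist_force: [0.3, 0.6, -0.6]
finger_gap: 27.1
finger_force: 14.8
now [445.7 267.2  57.8] shift [ 1.8 -0.7 49.8] turn [-0.001  0.    -0.007]
```

View pics/c5.png

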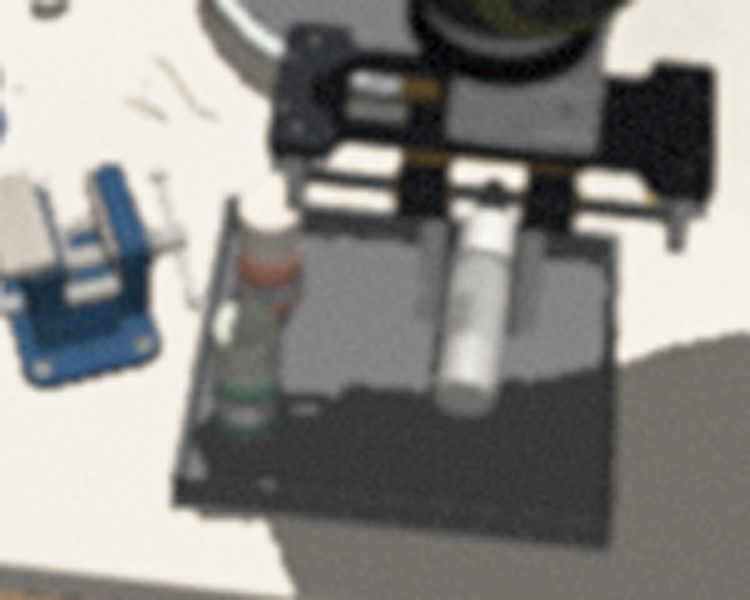

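The bottle is held level over the free tray floor, bottom at (468,400) and bulb towards (490,190). The paint bottles are clear at (250,340). I'll shift 12 mm away from them and lower it.

```bash
python3 -m crank '[[10,2,-6,10,0,0,-0.007],[10,2,-12,22,0,0,-0.007],[10,2,-12,34,0,0,-0.007],[10,2,-12,42,0,0,-0.007],[10,2,-12,46,0,0,-0.007],[10,2,-12,48,0,0,-0.007],[10,2,-12,49,0,0,-0.007],[10,2,-12,49,0,0,-0.007]]'
python3 -c "
from h import *
print(tool()[0],manip.read_state()['wrist_force'])"
```

```text
clock: 6.45
eef_pos: [434.1, 269.5, 9.2]
eef_rot: [3.141, -0.0, 1.571]
wrist_force: [0.1, 0.4, 0.3]
finger_gap: 26.6
finger_force: 14.8
[434.12184013 269.53813687   9.20027059] [0.08559662 0.40820384 0.30864103]
```

Expected contact is near TCP z = 7. I'll lower 2 mm more and release.

```bash
python3 -m crank '[[10,0,0,1,0,0,0],[10,0,0,2,0,0,0],[10,0,0,2,0,0,0],[10,0,0,2,0,0,0]]'
python3 -m crank '[[32,0,0,0,0,0,0],[34,0,0,0,0,0,0],[38,0,0,0,0,0,0],[42,0,0,0,0,0,0],[44,0,0,0,0,0,0],[44,0,0,0,0,0,0],[44,0,0,0,0,0,0]]'
python3 -m crank '[[44,0,0,-15,0,0,0],[44,0,0,-45,0,0,0],[44,0,0,-90,0,0,0],[44,0,0,-135,0,0,0],[44,0,0,-180,0,0,0],[44,0,0,-200,0,0,0]]'
python3 - <<'E'
from h import *
p,d=grab('side')
B=cv2.resize(p[220:340,190:340,::-1],(750,600),interpolation=cv2.INTER_CUBIC);cv2.imwrite('pics/c6.png',B)
E
```

```text
clock: 6.85
eef_pos: [433.9, 269.5, 7.1]
eef_rot: [3.142, -0.0, 1.571]
wrist_force: [0.4, 0.2, 0.7]
finger_gap: 26.6
finger_force: 14.8
clock: 7.55
eef_pos: [433.9, 269.5, 7.0]
eef_rot: [3.142, -0.0, 1.571]
wrist_force: [1.3, 0.6, -0.4]
finger_gap: 41.3
finger_force: 0.0
clock: 8.15
eef_pos: [434.7, 269.9, 211.3]
eef_rot: [3.137, -0.002, 1.571]
wrist_force: [-0.2, -0.0, -0.6]
finger_gap: 41.4
finger_force: 0.0
```

View pics/c6.png

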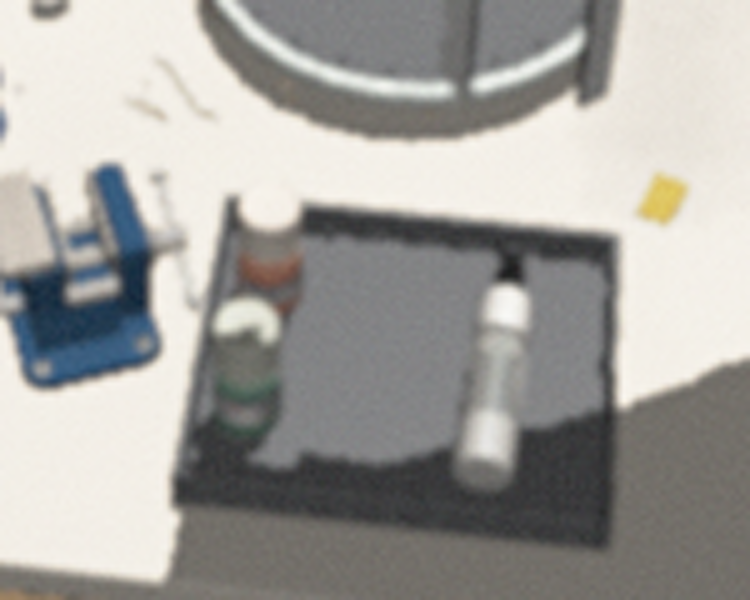

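The bottle lies at rest in the tray, from (487,470) to the bulb at (510,262), and the paint bottles have not moved. Next is the iron: clearance near the black stand arm, then a transit plan.

```bash
python3 - <<'E'
from h import *
p,d=grab('top')
c=optics.calibration('top');K=np.array(c['camera_matrix']);R=np.array(c['R']);t=np.array(c['t'])
v,u=np.mgrid[:384,:512];X=((np.stack([u,v,u*0+1],-1)@np.linalg.inv(K).T)*d[...,None]-t)@R
X=X[d>0]
for lo in range(380,720,40):
    m=(X[:,0]>lo)&(X[:,0]<lo+40)&(X[:,1]<-180)&(X[:,1]>-480)
    q=X[m]; k=q[:,2].argmax(); print(lo,np.round(q[k]),end=' ')
print()
# iron points: above 90mm near stand
m=(X[:,0]>380)&(X[:,0]<450)&(X[:,1]<-240)&(X[:,1]>-360)&(X[:,2]>85)&(X[:,2]<200)
q=X[m];q=q[q[:,1].argsort()];print(np.round(q[::max(1,len(q)//20)]).tolist())
print(np.polyfit(q[:,1],q[:,0],1),np.polyfit(q[:,1],q[:,2],1))
go([418,-300,210],[np.pi,0,1.28]);print(manip.read_state()['joints'])
E
```

```text
380 [ 407. -335.  183.] 420 [ 420. -306.  152.] 460 [ 476. -283.   47.] 500 [ 504. -283.   44.] 540 [ 566. -409.   24.] 580 [ 619. -383.  303.] 620 [ 634. -392.  356.] 660 [ 660. -386.  335.] 700 [ 701. -344.  160.] 
[[405.0, -340.0, 175.0], [410.0, -332.0, 177.0], [419.0, -326.0, 155.0], [412.0, -322.0, 169.0], [412.0, -317.0, 167.0], [420.0, -313.0, 154.0], [412.0, -310.0, 155.0], [410.0, -306.0, 147.0], [416.0, -303.0, 142.0], [420.0, -299.0, 138.0], [423.0, -295.0, 132.0], [414.0, -290.0, 125.0], [418.0, -287.0, 131.0], [431.0, -283.0, 118.0], [415.0, -279.0, 114.0], [427.0, -275.0, 113.0], [419.0, -272.0, 112.0], [431.0, -269.0, 103.0], [421.0, -265.0, 94.0], [426.0, -262.0, 98.0], [437.0, -257.0, 87.0]]
[3.06278841e-01 5.09482173e+02] [  -1.14229095 -204.78084085]
now [434.9 270.  210.1] shift [-570.   -16.8   -1.4] turn [ 0.004 -0.003  0.291]
[4.84076155e-01 2.07717290e-01 1.62533623e+00 1.98274583e-05
 1.30307971e+00 4.84093786e-01]
```

```bash
python3 -m crank '[[64,-45,-1,-10,0,0,0.02],[64,-90,-3,-10,0,0,0.05],[64,-135,-4,-10,0,0,0.07],[64,-180,-5,-10,0,0,0.09],[64,-225,-7,-10,0,0,0.12],[64,-270,-8,-10,0,0,0.14],[64,-315,-9,-10,0,0,0.16],[64,-360,-11,-10,0,0,0.18],[64,-405,-12,-10,0,0,0.21],[64,-450,-13,-10,0,0,0.23]]'
python3 -m crank '[[64,-45,-1,0,0,0,0.03],[64,-90,-3,0,0,0,0.06],[64,-120,-3,0,0,0,0.06],[64,-120,-3,0,0,0,0.06],[64,-120,-3,0,0,0,0.06]]'
python3 -c "
from h import *
go([417.5,-300,108],[np.pi,0,1.28]);print(manip.read_state()['joints'])"
```

```text
clock: 9.25
eef_pos: [420.1, -182.2, 215.9]
eef_rot: [-3.14, -0.0, 1.34]
wrist_force: [0.6, 0.7, 0.1]
finger_gap: 60.5
finger_force: 0.0
clock: 9.75
eef_pos: [390.2, -296.5, 215.8]
eef_rot: [-3.14, -0.001, 1.28]
wrist_force: [0.5, 0.3, 0.7]
finger_gap: 60.2
finger_force: 0.0
now [ 390.2 -296.5  215.8] shift [  4.4  27.3 107.7] turn [-0.002 -0.001 -0.   ]
[-7.24663275e-01  1.58639291e-01  1.67003384e+00  1.64130140e-04
  1.31503698e+00 -4.33522908e-01]
```

```bash
python3 -m crank '[[64,4,27,0,0,0,0],[64,4,27,0,0,0,0],[64,4,27,30,0,0,0],[64,4,27,55,0,0,0],[64,4,27,75,0,0,0],[64,4,27,90,0,0,0],[64,4,27,102,0,0,0],[64,4,27,107,0,0,0],[64,4,27,107,0,0,0],[64,4,27,107,0,0,0]]'
python3 - <<'E'
from h import *
q,e=grab('side');p,d=grab('top')
a=cv2.resize(q[85:185,250:350,::-1],(400,400),interpolation=cv2.INTER_CUBIC)
b=cv2.resize(p[190:270,300:400,::-1],(400,320),interpolation=cv2.INTER_CUBIC)
cv2.imwrite('pics/c7.png',np.hstack([a,np.vstack([b,np.zeros((80,400,3),np.uint8)])]));print(tool()[0])
E
```

```text
clock: 10.75
eef_pos: [417.9, -300.6, 110.7]
eef_rot: [3.141, 0.0, 1.281]
wrist_force: [0.2, 0.3, -0.6]
finger_gap: 60.3
finger_force: 0.0
[ 417.93152933 -300.68705977  110.7474037 ]
```

View pics/c7.png

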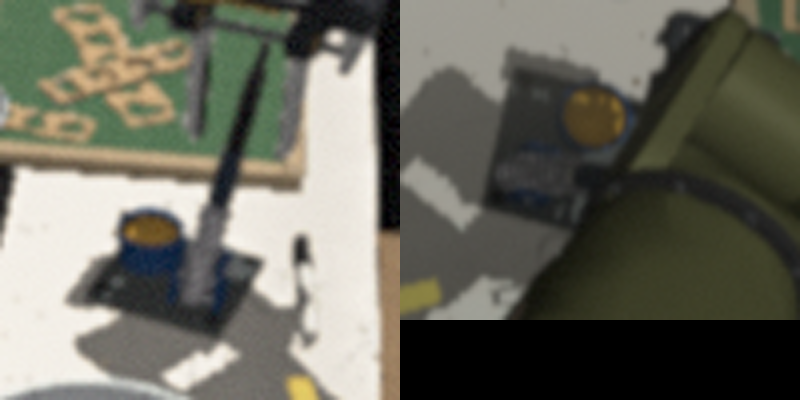

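The fingers straddle the handle (finger tips at (197,135) and (285,150), iron about (235,120)). I'll nudge 3 mm towards tool +y and close.

```bash
python3 -m crank '[[50,0,3,1,0,0,0],[40,0,3,1,0,0,0],[34,0,3,1,0,0,0],[30,0,3,1,0,0,0],[26,0,3,1,0,0,0],[22,0,3,1,0,0,0],[18,0,3,1,0,0,0],[10,0,3,1,0,0,0],[5,0,3,1,0,0,0],[5,0,3,1,0,0,0]]' 30
python3 -c "
from h import *
s=manip.read_state();print(s['finger_gap'],s['finger_force'],s['wrist_force'],s['moment'])"
```

```text
clock: 11.85
eef_pos: [420.3, -301.4, 109.0]
eef_rot: [-3.141, 0.0, 1.281]
wrist_force: [-3.0, 0.8, 1.8]
finger_gap: 16.3
finger_force: 30.0
16.27452221860013 29.985776245594025 [-3.03771819  0.84674321  1.77188895] [0.09736467 0.75333434 0.12923485]
```

```bash
python3 -m crank '[[5,-4,3,-5,0,0,0],[5,-9,3,-11,0,0,0],[5,-15,3,-19,0,0,0],[5,-21,3,-27,0,0,0],[5,-27,3,-35,0,0,0],[5,-33,3,-43,0,0,0],[5,-39,3,-51,0,0,0],[5,-45,3,-59,0,0,0],[5,-51,3,-67,0,0,0],[5,-57,3,-75,0,0,0]]'
python3 -m crank '[[5,-6,0,-12,0,0,0],[5,-6,0,-30,0,0,0],[5,-6,0,-60,0,0,0],[5,-6,0,-95,0,0,0],[5,-6,0,-110,0,0,0],[5,-6,0,-110,0,0,0]]'
python3 - <<'E'
from h import *
q,e=grab('side');s=manip.read_state();print(s['eef_pos'],s['joints'],s['finger_force'])
a=cv2.resize(q[20:170,240:390,::-1],(600,600),interpolation=cv2.INTER_CUBIC);cv2.imwrite('pics/c8.png',a)
E
```

```text
clock: 12.85
eef_pos: [407.0, -357.4, 184.7]
eef_rot: [3.142, -0.0, 1.281]
wrist_force: [0.1, 0.3, 0.1]
finger_gap: 16.8
finger_force: 30.0
clock: 13.45
eef_pos: [405.7, -363.2, 296.8]
eef_rot: [3.138, 0.002, 1.281]
wrist_force: [0.7, 0.4, -1.3]
finger_gap: 16.6
finger_force: 30.0
[ 405.42148052 -362.87548195  294.69730702] [-7.97399137e-01  2.34051014e-01  1.39864047e+00  7.35361840e-06
  1.50751852e+00 -5.07400101e-01] 29.963569343090057
```

View pics/c8.png

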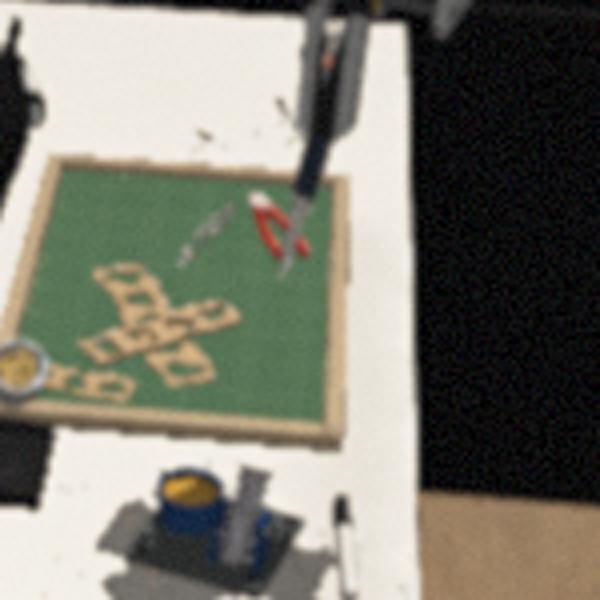

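The iron is out and held, tip at (283,275), metal start near (305,195). The nominal grasp model needs a check against this view, then I can compute the upright pose.

```bash
python3 - <<'E'
from h import *
p,R=tool()
obs=np.array([[240+283.5/4-.5,20+275/4-.5],[240+305/4-.5,20+195/4-.5]])
for A in(36,40,44):
  for L in(112,122,132):
    a=np.radians(A);d=np.array([np.sin(a),0,np.cos(a)]);g=np.array([0,0,-19.])
    print(A,L,*[np.round(px('side',p+R.apply(g+d*l))-o,1) for l,o in((L,obs[0]),(L-52.5,obs[1]))])
# upright: rotate tool so d->down with tool x pointing back (-x world)
a=np.radians(40);L=122
z=np.array([np.sin(a),0,-np.cos(a)]);x=np.array([-np.cos(a),0,-np.sin(a)]);y=np.cross(z,x)
Rf=Ro.from_matrix(np.c_[x,y,z]);print('down?',Rf.apply([np.sin(a),0,np.cos(a)]))
tip=np.array([477,6.5,59.5+120])
tcp=tip-Rf.apply(np.array([0,0,-19])+L*np.array([np.sin(a),0,np.cos(a)]))
print('tcp',tcp,Rf.as_euler('xyz'))
# stage: yaw first (keep tool down) then tilt
go([430,-120,300],[np.pi,0,2.8]); 
go(tcp,Rf)
E
```

```text
36 112 [ 0.4 -1.2] [0.  0.3]
36 122 [-0.5  2.3] [-0.9  3.9]
36 132 [-1.4  5.8] [-1.9  7.4]
40 112 [-0.1 -1.7] [-0.3  0. ]
40 122 [-1.1  1.7] [-1.3  3.5]
40 132 [-2.1  5.2] [-2.3  7. ]
44 112 [-0.6 -2.5] [-0.5 -0.4]
44 122 [-1.6  1. ] [-1.6  3. ]
44 132 [-2.7  4.4] [-2.6  6.4]
down? [ 3.35786793e-17  0.00000000e+00 -1.00000000e+00]
tcp [489.21296458   6.5        286.94515558] [3.14159265 0.6981317  3.14159265]
now [ 405.4 -362.9  294.7] shift [239.8 -45.9  -5.5] turn [ 0.000e+00  1.000e-03 -1.519e+00]
now [ 405.4 -362.9  294.7] shift [377.9 -25.3   7.5] turn [-0.646 -0.48  -1.775]
```

```bash
python3 -m crank '[[5,12,-2,0,0,0,-0.1],[5,36,-7,0,0,0,-0.22],[5,60,-12,0,0,0,-0.34],[5,84,-16,0,0,0,-0.46],[5,108,-21,-2,0,0,-0.58],[5,132,-25,-2,0,0,-0.7],[5,156,-30,-3,0,0,-0.82],[5,180,-35,-4,0,0,-0.94],[5,200,-39,-5,0,0,-1.06],[5,220,-42,-5,0,0,-1.18]]'
python3 -m crank '[[5,0,0,0,0,0,-0.12],[5,0,0,0,0,0,-0.24],[5,0,0,0,0,0,-0.34],[5,0,0,0,0,0,-0.34]]'
python3 - <<'E'
from h import *
a=np.radians(40);L=116
z=np.array([np.sin(a),0,-np.cos(a)]);x=np.array([-np.cos(a),0,-np.sin(a)]);y=np.cross(z,x)
Rf=Ro.from_matrix(np.c_[x,y,z])
tcp=np.array([477,6.5,59.5+100])-Rf.apply(np.array([0,0,-19])+L*np.array([np.sin(a),0,np.cos(a)]))
print(tcp);go(tcp,Rf);print(manip.read_state()['joints'])
E
```

```text
clock: 14.5
eef_pos: [427.7, -138.8, 297.9]
eef_rot: [-3.141, -0.002, 2.466]
wrist_force: [0.8, 1.0, -1.5]
finger_gap: 16.4
finger_force: 30.0
clock: 14.9
eef_pos: [427.7, -139.7, 297.9]
eef_rot: [3.141, -0.002, 2.802]
wrist_force: [0.4, 0.6, 0.3]
finger_gap: 16.6
finger_force: 30.0
[489.21296458   6.5        260.94515558]
now [ 427.7 -139.7  297.9] shift [ -9.4 158.3  36.9] turn [-0.118 -0.693 -0.325]
[-3.97094724e-01  1.48249408e-02  1.63669854e+00  1.98178686e-05
  1.49209032e+00 -1.62875393e+00]
```

```bash
python3 -m crank '[[5,-1,16,4,-0.012,-0.069,-0.033],[5,-2,36,8,-0.027,-0.16,-0.075],[5,-3,60,12,-0.044,-0.26,-0.12],[5,-5,84,18,-0.061,-0.36,-0.17],[5,-6,108,24,-0.08,-0.47,-0.22],[5,-8,130,30,-0.1,-0.58,-0.27],[5,-9,148,35,-0.11,-0.65,-0.305],[5,-9,158,37,-0.118,-0.693,-0.325],[5,-9,158,37,-0.118,-0.693,-0.325],[5,-9,158,37,-0.118,-0.693,-0.325]]'
python3 - <<'E'
from h import *
q,e=grab('side');p,d=grab('top');s=manip.read_state();print(s['eef_pos'],s['eef_rot'],s['joints'])
a=cv2.resize(q[90:215,230:330,::-1],(400,500),interpolation=cv2.INTER_CUBIC)
b=cv2.resize(p[170:270,210:290,::-1],(400,500),interpolation=cv2.INTER_CUBIC)
cv2.imwrite('pics/c9.png',np.hstack([a,b]))
E
```

```text
clock: 15.9
eef_pos: [489.2, 5.9, 261.8]
eef_rot: [3.141, 0.698, 3.137]
wrist_force: [1.1, -0.2, -0.1]
finger_gap: 16.1
finger_force: 30.0
[489.47816307   5.60960894 262.22560694] [3.14131578 0.69888679 3.13769672] [-0.09659789 -0.25161263  2.10158269  0.10655151  0.59751658 -1.73004589]
```

View pics/c9.png

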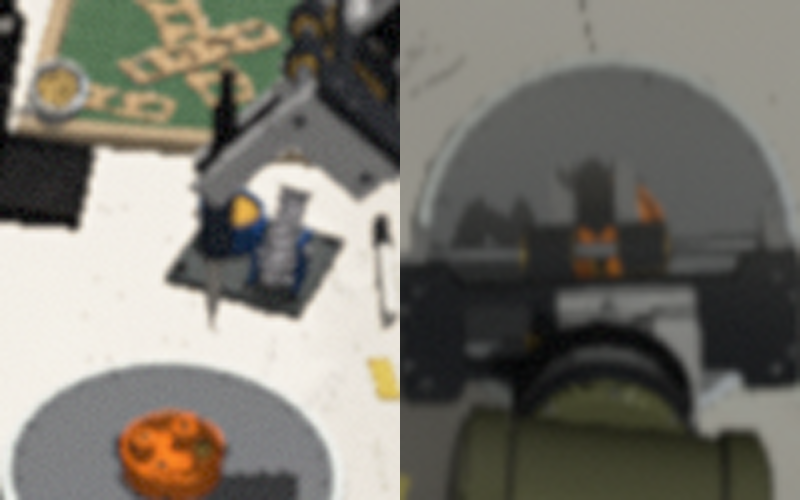

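Side: the iron hangs near upright, tail (228,70), metal start (213,262), tip (212,327). The housing is below at (172,455) with the brassy insert at about (205,452). In the top view the gripper hides the iron's tip.

```bash
python3 - <<'E'
from h import *
from scipy.optimize import least_squares
p,R=tool();sp=lambda x,y:np.array([230+(x+.5)/4-.5,90+(y+.5)/4-.5])
O={'tip':sp(212,328),'met':sp(213,262),'tail':sp(228,70)}
def pts(A,L,o):
    d=R.apply([np.sin(A),0,np.cos(A)]);g=p+R.apply([o,0,-19.])
    return g+d*L,g+d*(L-52.5),g+d*(L-183.5),d
f=lambda q:np.r_[[px('side',X)-o for X,o in zip(pts(q[0],q[1],0)[:3],O.values())]].ravel()
r=least_squares(f,[.7,116]);print(np.degrees(r.x[0]),r.x[1],r.fun)
t,_,_,d=pts(*r.x,0);print('tip',t,'dir',d,'tilt deg',np.degrees(np.arccos(-d[2])))
print('insert side',w('side',*sp(205,452),z=59.5))
print('insert px predicted from (476.5,7)',(px('side',[476.5,7,59.5])-[230,90])*4)
q=np.load('pics/side.npz')['p'][190:225,262:295].astype(int)
# brassy: high green relative to red
m=(q[...,1]-0.55*q[...,0]);k=np.dstack(np.unravel_index(np.argsort(-m.ravel()),m.shape))[0][:10];print((k+[190,262]).tolist())
E
```

```text
40.17939845322482 121.93998424888261 [-0.33975504  0.12454415  0.5357923  -0.37640958 -0.07637547  0.22785812]
tip [476.96465563   5.67889565 154.83158741] dir [-2.37517515e-03  2.20794041e-04 -9.99997155e-01] tilt deg 0.13667436870318328
insert side [474.74390843  14.94794368  59.5       ]
insert px predicted from (476.5,7) [201.81935166 441.96288265]
[[198, 294], [192, 263], [190, 268], [193, 262], [203, 290], [199, 290], [192, 283], [190, 281], [199, 294], [191, 264]]
```

```bash
python3 - <<'E'
from h import *
def an(im,n,f,off,label,ctr,rad,z):
    h=cv2.cvtColor(im,cv2.COLOR_BGR2HSV).astype(int);H,S,V=h[...,0],h[...,1],h[...,2]
    v,u=np.mgrid[:im.shape[0],:im.shape[1]]
    m0=(np.hypot(u-ctr[0],v-ctr[1])<rad)
    org=m0&(H<25)&(S>150)&(V>60)
    br=m0&(H>=17)&(H<40)&(S>60)&(V>50)
    _,lab,st,ce=cv2.connectedComponentsWithStats(br.astype(np.uint8))
    full=lambda c:((c[0]+.5)/f-.5+off[0],(c[1]+.5)/f-.5+off[1])
    oc=[u[org].min(),u[org].max(),v[org].min(),v[org].max()]
    print(label,'orange bbox',oc)
    for i in range(1,len(st)):
        if st[i,4]>=1.*f*f*.7: print('  comp',st[i,4]/f/f,np.round(ce[i],1),np.round(w(n,*full(ce[i]),z=z),1), 'meanHSV',h[lab==i].mean(0).round())
up=lambda a,f:cv2.resize(a,None,fx=f,fy=f,interpolation=cv2.INTER_CUBIC)
an(cv2.imread('pics/c2.png'),'side',4.6,(220,90),'side initial',(244,522),62,59.5)
an(cv2.imread('pics/c1.png'),'top',4.2,(205,180),'top initial',(195,157),50,59.5)
q=np.load('pics/side.npz')['p'][90:215,230:330,::-1]
an(up(q,4.6),'side',4.6,(230,90),'side now',(198,524),62,59.5)
an(cv2.imread('pics/c4.png'),'side',6,(210,130),'side c4',(380,445),85,59.5)
E
```

```text
side initial orange bbox [np.int64(184), np.int64(303), np.int64(476), np.int64(575)]
  comp 10.302457466918717 [279.9 513.4] [476.3   9.8  59.5] meanHSV [ 18. 169. 144.]
top initial orange bbox [np.int64(148), np.int64(240), np.int64(115), np.int64(203)]
  comp 8.39002267573696 [188.  181.9] [475.5   6.2  59.5] meanHSV [ 18. 161. 108.]
side now orange bbox [np.int64(138), np.int64(254), np.int64(476), np.int64(574)]
  comp 8.317580340264652 [233.3 516.1] [476.4  12.   59.5] meanHSV [ 18. 169.  99.]
side c4 orange bbox [np.int64(300), np.int64(458), np.int64(378), np.int64(512)]
  comp 9.916666666666666 [424.  433.4] [476.6  12.1  59.5] meanHSV [ 19. 178.  99.]
```

```bash
python3 -c "
from h import *
p,R=tool();go(p+np.array([-1,2,-73]),R)"
```

```text
now [489.5   5.6 262.2] shift [47.7  2.  55.2] turn [0. 0. 0.]
```

```bash
python3 -m crank '[[5,5,1,6,0,0,0],[5,13,2,15,0,0,0],[5,21,2,24,0,0,0],[5,28,2,33,0,0,0],[5,35,2,41,0,0,0],[5,41,2,47,0,0,0],[5,45,2,52,0,0,0],[5,47,2,55,0,0,0],[5,47.7,2,55.2,0,0,0],[5,47.7,2,55.2,0,0,0]]'
python3 -m crank '[[5,0,0,0,0,0,0],[5,0,0,0,0,0,0],[5,0,0,0,0,0,0],[5,0,0,0,0,0,0]]'
python3 - <<'E'
from h import *
p,d=grab('side');a=p[:,:,::-1]
P,R=tool();g=np.radians(40.18);dd=R.apply([np.sin(g),0,np.cos(g)])
t=P+R.apply([0,0,-19.])+dd*121.94
print('tcp',P,'tip',t,dd,'px',px('side',t),'insert px',px('side',[475.8,7.8,59.5]),manip.read_state()['wrist_force'])
h=cv2.cvtColor(np.ascontiguousarray(a),cv2.COLOR_BGR2HSV)
u,v=px('side',t).round().astype(int)
print(u,v);print(p[v-6:v+14,u-5:u+6].astype(int)[...,0]);print(h[v-6:v+14,u-5:u+6,0]);print(h[v-6:v+14,u-5:u+6,1])
E
```

```text
clock: 17.0
eef_pos: [488.5, 8.0, 189.3]
eef_rot: [-3.141, 0.7, 3.14]
wrist_force: [-0.4, 0.4, -0.9]
finger_gap: 16.8
finger_force: 30.0
clock: 17.4
eef_pos: [488.4, 8.1, 189.2]
eef_rot: [-3.141, 0.7, 3.14]
wrist_force: [0.1, 0.4, -0.6]
finger_gap: 16.9
finger_force: 30.0
tcp [488.42539933   8.07771273 189.16159649] tip [476.01350311   8.04576757  81.75560651] [-1.42709256e-03 -5.24902026e-04 -9.99998844e-01] px [281.05275471 194.41808643] insert px [280.69786463 200.72372589] [ 0.34090059 -0.42689103 -0.96301431]
281 194
[[129 128 127 119 106  99 107 111 122 123 130]
 [131 128 129 113 107 103 109 114 121 128 125]
 [125 123 126 122 108 105 108 121 127 127 127]
 [128 130 123 121 113 109 111 119 127 128 127]
 [156 150 147 132 119 108 117 124 124 127 129]
 [195 197 174 150 123 115 118 124 129 130 123]
 [205 211 194 156 138 138 134 128 122 127 124]
 [177 202 197 166 140 154 164 153 135 128 124]
 [168 204 211 162 133 149 170 172 157 133 129]
 [190 206 202 152 124 133 151 172 174 147 127]
 [184 183 171 140 118 117 126 151 160 140 128]
 [148 143 136 132 126 122 124 120 127 122 122]
 [123 12
[... 1550 characters left out ...]
 129 106  66  27  20   4   6   4   4   6]
 [192 189 162 124  79  63  38   8   6   8   8]
 [207 211 210 177 144 124  95  53  11   4   8]
 [203 213 210 227 197 173 141 105  65  17   6]
 [209 224 215 235 218 199 182 154 113  47   8]
 [208 219 210 217 214 211 208 182 128  58   4]
 [212 221 219 197 180 196 195 206 141  67   6]
 [228 212 199 175 162 168 187 210 160  93  26]
 [214 226 188 168 164 169 176 212 194 118  48]
 [214 224 197 187 162 165 193 212 201 149  53]
 [221 221 210 203 172 184 213 216 224 155  48]
 [224 220 226 199 198 211 209 232 207 156  46]
 [221 219 221 217 215 213 215 236 208 150  48]
 [224 219 211 210 220 221 213 235 219 166  64]
 [225 233 220 214 211 219 223 216 224 144  56]]
```

```bash
python3 -c "
from cell import manip
print(manip.sign_off())"
```

```text
the job is handed in; nothing more can be done
None
```

I handed the job in: the bottle lies in the tray, and the iron is held still and upright about 22 mm above the proud insert, within about 2 mm of its centre by my camera estimate. The hand-in did not say whether it passed.

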